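# Line up the tube rack under the dosing needle and hold its hold-down block pressed home

### The arm

A 6-joint arm with a two-finger parallel gripper is mounted at the origin on the work surface. World frame = base frame: x ahead of the robot, y to its left, z up, the work surface at z = 0. Lengths are in mm, angles in degrees, forces in N, time in s.
With the tool pointing down it reaches from about 400 to 925 mm from the base axis. Payload 3.4 kg.
Tool frame: the origin (TCP) lies on the centre line of the jaws, within the pads' length; the fingertips stand 25 mm ahead of it and the grasp point (between the pads) lies 6 mm ahead of it (r.tcp_to_tips is the distance from the TCP to the fingertips, in mm); z points along the fingers, y is the direction in which the jaws open and shut (so a half turn about z gives the same grasp; the last joint's range is limited). The gripper opens to 85 mm and grips with 20 to 120 N. Pads are 22 mm wide; open, the fingers measure 114 mm over their backs; the gripper's body (76 mm by 85 mm) begins 54 mm behind the grasp point. The pads swing forward as they close: fully open they stand 13 mm farther back than shut.
Start: joints at [-79.67, 17.578, 86.31, -0, 76.112, -4.211], TCP at [144.349, -556.592, 256.305] pointing down, gripper open.
Joint ranges: [-179.03, 179.03], [-60, 130.46], [8.19, 133.38], [-81.62, 261.62], [5.75, 156.47], [-153.77, 153.77]. Speed limits (degrees/s): [147.25, 147.25, 180, 180, 180, 180].

### API

Orientations are given as a 3x3 rotation matrix whose columns are the frame's x, y, z axes.
In Python, from cell import sensors, cams, order, r gives the robot as it stands. The module is installed in compiled form; this text tells all that it offers.
- The arm moves only by the tool send_rows, never from a script. Its argument "motion" is a list of rows, each an object of numbers: "x", "y", "z": the shift along the tool's x, y, z in mm; "rx", "ry", "rz": the turn, a rotation vector about the tool's x, y, z in rad; "fingers": the finger opening in mm, from 0 to 85.4. A call has 1 to 20 rows; each row is the pose to reach, as a shift and turn from the pose commanded when the call began, along the tool's axes at that moment; what a row does not reach only later rows make up. A row lasts 1/8 s, in which the tool goes at most 62.5 mm and 10.7 degrees, less where a joint would pass 70% of its speed; a pose out of reach is approached as far as the arm can. A call with a gripper value outside its range is refused whole. The fingers move at their own pace and stop on an object; the grip force is fixed at half the most. Time passes only in rows, so rows that repeat a pose let the fingers close. It gives the time, the measured TCP pose, the force and the opening at its end, in the units of the state.
- sensors.get_obs(): the state, without advancing time (a new reading comes with each control period).
- cams.snapshot(name): name is "scene" or "top" or "wrist"; returns (picture, depth): 384x512x3 uint8, blue, green, red; 384x512 float32, mm along the optical axis (not along the pixel's ray), 0 where there is no reading.
- cams.camera_info(name): a dict with "vfov" (degrees; the focal length in pixels is half the picture's height over the tangent of half this angle, whatever the lens; pixels are square), "cx", "cy" (the principal point, pixels), "R" (3x3) and "t" (3): a world point X has camera coordinates R X + t; the wrist camera has in their place "hand_eye" (4x4, takes a point from camera to tool coordinates, whose origin is the TCP and whose axes are the flange's). Camera axes: x right, y down, z forward; pixel columns grow to the right and rows downward; lengths in mm; the calibration is good to about 2 mm. A picture is of the moment at which its call begins: read the wrist's pose just before it. camera_info takes no time and is no camera call.
- order.close_job(): hands the job in, once; it reports no verdict.
The state is a dict: "time_s": time; "joint_positions": joint angles; "qd": joint speeds; "effort": joint torques, N m; "position": TCP position; "ee_rot": TCP orientation; "wrist_force": force on the tool from outside, world axes, zero at the start; "wrist_torque": the same for the moment, N m; "finger_gap": finger opening in mm.
Only numpy, scipy, OpenCV 4.12 (cv2) and the standard library are available. Lean on these libraries where they do the work, as an engineer would, in place of code of your own. Each camera call takes 0.05 s, during which the arm holds its last target.

### The job

Slide the red tube rack along its rails until the white-ringed well sits right under the tip of the dosing needle. Then fetch the blue hold-down block, set it square to the station over the brass locating pin, which it hides, ease it about until it drops on, press it fully down against the spring pad, and finish like that: still gripping the block and holding it down, because the pad lifts it again if you let go. Do not hit the needle, and leave the other things on the bench where they are.

Things in the scene. Friction and masses are not known exactly. Their poses are not given: they have to be found in the camera images.
- station: Fixed white base, 240 (x) by 330 mm (y), 12 thick; origin on the bench, z up. The rack's rails run along its y. Gantry: aluminium post 26 mm square, 177 high, at x +107, y +140 mm, and an arm 24 wide, 149 to 177 mm above the bench, slanting from it to the needle at x +40, y +80 mm. Grey seat for the block: 60 x 60 mm, round the pin at x -60, y -30 mm, top 30 mm above the bench.
- rack_handle (a point): Grip point of the black upright handle on the red rack: 30 mm along station x, 14 thick along station y, 60 to 109 mm above the bench; this point is on its axis, 96 up. Rack 70 x 150 mm, slides only along station y (150 mm travel, 4 N friction), stays where left. At the start the well is 35 to 100 mm short of the needle, towards -y. Tube caps, 65 up, begin 42 mm from the handle's axis.
- ringed_well (a point): Centre of the one open (black) well with a white ring, 17 mm across, on the rack top, 61 mm above the bench; it is 125 mm from the handle's axis towards station +y and moves with the rack.
- needle: Fixed dosing needle, 3 mm steel, pointing down from a blue hub; the origin is its tip, 80 mm above the bench, on the line along which the ringed well travels.
- pin_top (a point): Top of the fixed upright brass locating pin: 10 mm diameter with a small chamfer, top 47 mm above the bench: 17 mm above the grey seat and 12 mm above the spring pad at rest.
- pad (a joint): Black spring pad, 44 x 44 mm, around the pin. 0 = up (top 35 mm above the bench), 0.005 m = flush with the grey seat, where the block meets the seat. It starts to move at about 2.5 N and needs about 8 N to go flush.
- block_grip (a point): Loose blue block, 90 (x) by 60 (y) by 26 mm high, about 150 g, with a white upright rib on top: 50 mm along x, 14 thick along y, from 26 to 60 mm above the underside. This point is on the centre axis in the rib, 50 mm above the underside: grip here. Same either way round. When seated, its x axis lies along station x.
- block_mouth (a point): Centre of the block's underside, the mouth of its blind hole: 14 mm diameter, chamfered, 20 mm deep, not visible from above. Level with the bench at the start.
- tub: Bystander: white lidded tub, 100 mm across, 110 mm high; origin at the underside.
- tipbox: Bystander: green tip box with clear lid, 120 x 85 x 75 mm; origin at the underside.
- tuberack: Bystander: low orange rack, 90 x 130 x 32 mm; origin at the underside.
- strip: Bystander: narrow blue rack with white caps, 30 x 110 x 28 mm; origin at the underside.
- bottle: Bystander: amber bottle, 56 mm across, 110 mm high; origin at the underside.
- cup: Bystander: clear cup, 70 mm across, 75 mm high; origin at the underside.
- marker: Bystander: blue marker pen with a black cap, 130 x 13 mm, lying; origin under its body.

How it is judged:
By the outcome, as a careful person would: the job done as asked, in the order asked, and still so for the second after the job is handed in, while the arm keeps its last pose, push and grip.
It also fails if it takes over 51 s, if anything falls off the work surface, if the arm or the gripper's body presses on something with over 40 N, if the wrist force passes 120 N, or if a joint passes its speed limit or range.

## Working session

There is one attempt and no reset: what is moved stays moved. The work goes in short steps, Python scripts to look and compute and a tool call to move; the robot and the scene stay as the last step left them, time stands still between calls to the robot, and variables do not carry over. Pictures are saved under pics/ and viewed, and the job is handed in when it is done.

Besides the shell and the picture viewer there is one more tool, called after ">>>" by a JSON object that holds its "api" and its "payload", one argument or row to a line. send_rows: Moves the arm, as the interface text tells. Its arguments: {"type":"object","properties":{"motion":{"type":"array","items":{"type":"object","properties":{"x":{"type":"number"},"y":{"type":"number"},"z":{"type":"number"},"rx":{"type":"number"},"ry":{"type":"number"},"rz":{"type":"number"},"fingers":{"type":"number"}}}}},"required":["motion"]}

```bash
mkdir -p pics; cat > h.py <<'E'
import numpy as np, cv2
from cell import sensors, cams, order, r
def snap(n,f):
    o=sensors.get_obs(); im,d=cams.snapshot(n); cv2.imwrite('pics/'+f+'.png',im); np.savez('pics/'+f+'.npz',im=im,d=d,p=o['position'],R=o['ee_rot']); return im,d
def load(f): return np.load('pics/'+f+'.npz')
def cam(n,f=None):
    i=cams.camera_info(n); fl=192/np.tan(np.radians(i['vfov'])/2)
    if n=='wrist':
        L=load(f); T=np.eye(4);T[:3,:3]=L['R'];T[:3,3]=L['p']; M=np.linalg.inv(T@np.array(i['hand_eye'])); R,t=M[:3,:3],M[:3,3]
    else: R,t=np.array(i['R']),np.array(i['t'])
    return fl,i['cx'],i['cy'],R,t
def ray(c,u,v,z):
    fl,cx,cy,R,t=c; d=R.T@np.array([(u-cx)/fl,(v-cy)/fl,1]); o=-R.T@t
    return o+d*(z-o[2])/d[2]
def proj(c,X):
    fl,cx,cy,R,t=c; p=R@np.array(X)+t; return p[:2]/p[2]*fl+[cx,cy]
def cloud(c,d):
    fl,cx,cy,R,t=c; v,u=np.mgrid[0:d.shape[0],0:d.shape[1]]
    P=np.stack([(u-cx)/fl*d,(v-cy)/fl*d,d],-1); return (P-t)@R
E
python3 - <<'E'
from h import *
print(sensors.get_obs())
for n in('scene','top','wrist'):
    snap(n,n+'0'); i=cams.camera_info(n); print(n,i)
E
```

```text
{'time_s': 0.0, 'joint_positions': array([-7.96675268e+01,  1.76220379e+01,  8.63840905e+01, -1.71435442e-03,
        7.61114326e+01, -4.21279714e+00]), 'qd': array([-0.02584264,  0.01401654,  0.05733635,  0.08884452, -0.14190994,
       -0.081338  ]), 'effort': array([-1.02042839e-03, -4.57562506e+01, -2.51914322e+01, -2.59252975e-04,
        1.32746785e-02,  3.78417617e-07]), 'position': array([ 144.24200269, -555.93814569,  255.38189646]), 'ee_rot': array([[ 9.67947722e-01,  2.51151449e-01, -3.96590473e-04],
       [ 2.51151733e-01, -9.67945636e-01,  2.01334289e-03],
       [ 1.21775969e-04, -2.04841505e-03, -9.99997895e-01]]), 'wrist_force': array([ 0.75435934,  0.10881529, -0.24367413]), 'wrist_torque': array([ 0.03997442,  0.02626661, -0.01710637]), 'finger_gap': 85.2393277739975}
scene {'vfov': 42.29984180118289, 'cx': 253.81495081859123, 'cy': 191.09823018569315, 'R': array([[ 0.81123887,  0.58456817, -0.01309724],
       [ 0.36943366, -0.52978921, -0.763441  ],
       [-0.45322209,  0.61449446, -0.64574476]]), 't': array([-435.72616404, -133.63746069, 1890.36904741])}
top {'vfov': 42.21726550174004, 'cx': 258.42069799805637, 'cy': 190.35444617155125, 'R': array([[ 0.02961055, -0.99955987, -0.00181294],
       [-0.98120033, -0.02872053, -0.19084299],
       [ 0.19070692,  0.00742983, -0.9816189 ]]), 't': array([  -2.35842753,  539.2439179 , 1395.55492741])}
wrist {'vfov': 62.990978617874326, 'cx': 254.98299906040134, 'cy': 187.62229710366, 'hand_eye': array([[-2.86136822e-05, -9.61749735e-01, -2.73929637e-01,
         7.02200778e+01],
       [ 9.99999604e-01,  2.16110258e-04, -8.63205810e-04,
        -2.23809731e-01],
       [ 8.89386964e-04, -2.73929553e-01,  9.61749348e-01,
        -1.18007652e+02],
       [ 0.00000000e+00,  0.00000000e+00,  0.00000000e+00,
         1.00000000e+00]])}
```

View pics/top0.png

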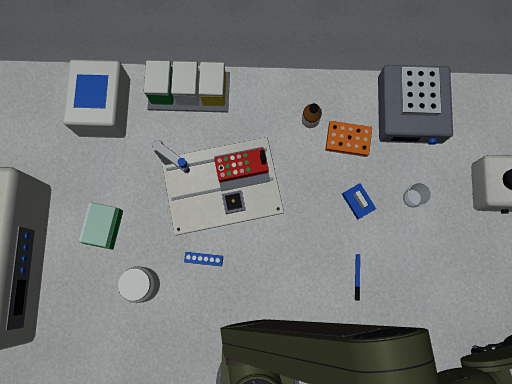

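View pics/scene0.png

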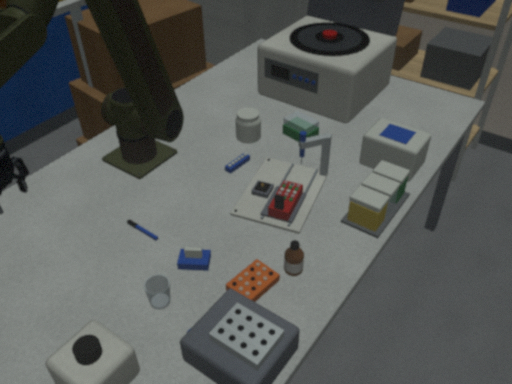

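View pics/wrist0.png

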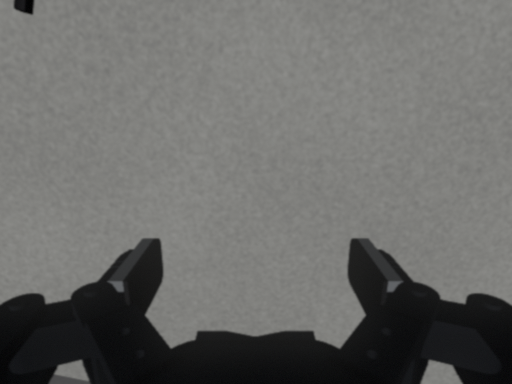

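```bash
python3 - <<'E'
from h import *
c=cam('top'); L=load('top0'); im=L['im']
cv2.imwrite('pics/topz.png',cv2.resize(im[125:245,140:290],None,fx=5,fy=5,interpolation=cv2.INTER_CUBIC))
cv2.imwrite('pics/topz2.png',cv2.resize(im[90:310,280:440],None,fx=3.,fy=2.7,interpolation=cv2.INTER_CUBIC)) if 0 else None
for n,u,v,z in [('c1',267,138,12),('c2',283,213,12),('c3',176,234,12),('hand',264,157,105),('pin',234,201,47),('hub',183,163,110),('blockrib',361,199,60),('cup',417,195,75),('marker',358,275,10),('bottle',312,110,110),('strip',203,258,28),('orack',349,138,32)]:
    print(n,ray(c,u,v,z).round(0))
hsv=cv2.cvtColor(im,cv2.COLOR_BGR2HSV)
m=cv2.inRange(hsv,(105,120,60),(125,255,255)); k,l,s,ce=cv2.connectedComponentsWithStats(m)
for i in range(1,k):
    if s[i,4]>20: print(s[i],ce[i],cv2.minAreaRect(np.argwhere(l==i)[:,::-1].astype(np.float32)))
E
```

```text
c1 [710.  -8.  12.]
c2 [481. -61.  12.]
c3 [409. 252.  12.]
hand [626.   0. 105.]
pin [506.  84.  47.]
hub [600. 228. 110.]
blockrib [ 521. -283.   60.]
cup [ 534. -440.   75.]
marker [ 306. -282.   10.]
bottle [ 768. -134.  110.]
strip [340. 168.  28.]
orack [ 711. -254.   32.]
[  74   74   34   34 1027] [90.56085686 90.90262902] ((90.47058868408203, 90.88235473632812), (32.382015228271484, 32.848426818847656), 1.9091525077819824)
[428 138   9   5  43] [432.1627907  140.09302326] ((432.0, 140.0), (4.0, 8.0), 90.0)
[178 158   8   8  53] [181.32075472 161.54716981] ((181.5, 161.5), (7.0, 7.0), 90.0)
[342 183  34  36 526] [357.81749049 201.22053232] ((358.30340576171875, 200.68539428710938), (30.951940536499023, 21.411956787109375), 57.9946174621582)
[184 252  39  14 270] [203.33333333 258.57777778] ((203.05490112304688, 258.506103515625), (37.546722412109375, 10.049270629882812), 6.34019136428833)
[355 254   5  33 142] [357.26760563 270.8028169 ] ((357.0, 270.0), (32.0, 4.0), 90.0)
```

View pics/topz.png

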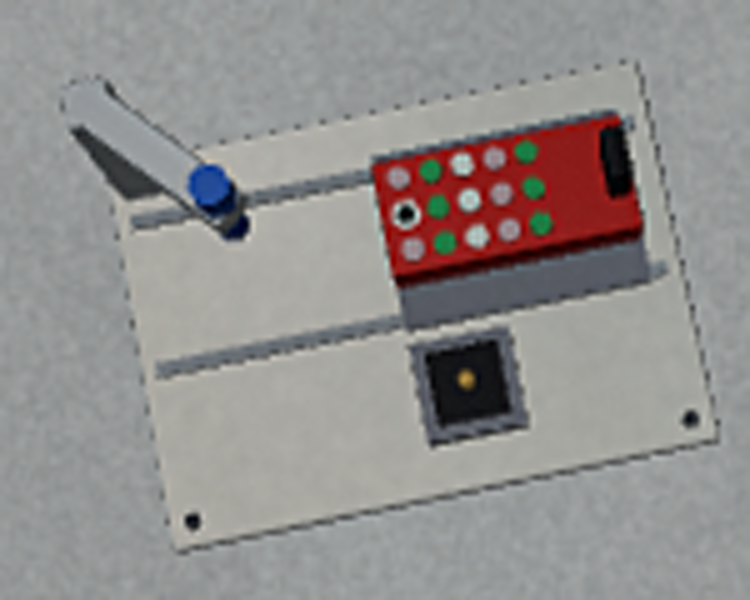

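```bash
python3 - <<'E'
from h import *
c=cam('top')
px=[(267.4,137.4),(283.8,213),(175.6,235)]; S=np.array([(120,-165),(-120,-165),(-120,165)],float)
W=np.array([ray(c,*p,12)[:2] for p in px])
A=S-S.mean(0);B=W-W.mean(0); th=np.arctan2((A[:,0]*B[:,1]-A[:,1]*B[:,0]).sum(),(A*B).sum())
R=np.array([[np.cos(th),-np.sin(th)],[np.sin(th),np.cos(th)]]); o=W.mean(0)-R@S.mean(0)
print(np.degrees(th),o,(W-(S@R.T+o)).round(1))
for n,s in dict(pin=(-60,-30),needle=(40,80)).items(): print(n,R@s+o)
print('pin meas',ray(c,233.2,200.8,47)); 
for n,u,v,z in[('handle',263.2,157,109),('well',221,167.6,61)]:
    w=ray(c,u,v,z); print(n,w,R.T@(w[:2]-o))
E
```

```text
13.349619965981066 [559.22552814 123.15692045] [[-1.7  1. ]
 [ 0.1  1.7]
 [ 1.6 -2.6]]
pin [507.77354513  80.11399485]
needle [579.67330286 210.23096083]
pin meas [506.95117443  85.96859229  47.        ]
handle [624.51714885   2.41038114 109.        ] [  35.6479291  -132.55922314]
well [601.73703003 124.60253355  61.        ] [41.69659155 -8.40903343]
```

```bash
cat >> h.py <<'E'
def camat(p,R):
    i=cams.camera_info('wrist'); fl=192/np.tan(np.radians(i['vfov'])/2); T=np.eye(4);T[:3,:3]=R;T[:3,3]=p; M=np.linalg.inv(T@np.array(i['hand_eye'])); return fl,i['cx'],i['cy'],M[:3,:3],M[:3,3]
def delta(p1):
    o=sensors.get_obs(); return np.array(o['ee_rot']).T@(np.array(p1)-o['position'])
E
python3 - <<'E'
from h import *
o=sensors.get_obs();R=o['ee_rot']
for p in [(430,-300,256),(460,-300,256)]:
    print(p,delta(p),proj(camat(p,R),(521,-283,30)))
for p in [(430,110,256),(450,110,256),(450,110,300)]:
    print(p,delta(p),[proj(camat(p,R),q).round() for q in [(507,83,47),(580,210,80),(624,2,109),(602,124,61)]])
E
```

```text
(430, -300, 256) [ 3.40890840e+02 -1.76156461e+02 -9.24013221e-02] [262.00628592  76.19123328]
(460, -300, 256) [ 3.69929868e+02 -1.68624211e+02 -1.00581304e-01] [254.74548759 105.1572572 ]
(430, 110, 256) [ 4.43831636e+02 -5.73022662e+02  5.48952119e-01] [array([301., 101.]), array([183., -29.]), array([465., -30.]), array([290., -20.])]
(450, 110, 256) [ 4.63190988e+02 -5.68001162e+02  5.43498797e-01] [array([295., 121.]), array([179.,  -2.]), array([454.,  -0.]), array([284.,   4.])]
(450, 110, 300) [ 463.19665624 -568.07079724  -43.45644573] [array([291., 118.]), array([190.,  12.]), array([423.,  15.]), array([280.,  17.])]
```

>>> {"api": "send_rows", "payload": {
  "motion": [
    {"x": 390, "y": -164, "z": 0},
    {"x": 390, "y": -164, "z": 0},
    {"x": 390, "y": -164, "z": 0},
    {"x": 390, "y": -164, "z": 0},
    {"x": 390, "y": -164, "z": 0},
    {"x": 390, "y": -164, "z": 0},
    {"x": 390, "y": -164, "z": 0},
    {"x": 390, "y": -164, "z": 0},
    {"x": 390, "y": -164, "z": 0},
    {"x": 390, "y": -164, "z": 0}
  ]
}}

```text
invalid input at $.motion[0]: expected keys x, y, z, rx, ry, rz, fingers
```

```bash
python3 - <<'E'
from h import *
o=sensors.get_obs(); print(o['time_s'],o['position'],np.abs(o['qd']).max())
snap('wrist','blk1'); print(delta((500,100,310)))
E
```

```text
0.15 [ 144.25717084 -556.10258714  255.58489522] 0.20792392488702577
[ 509.07962271 -545.94073545  -53.55492158]
```

View pics/blk1.png

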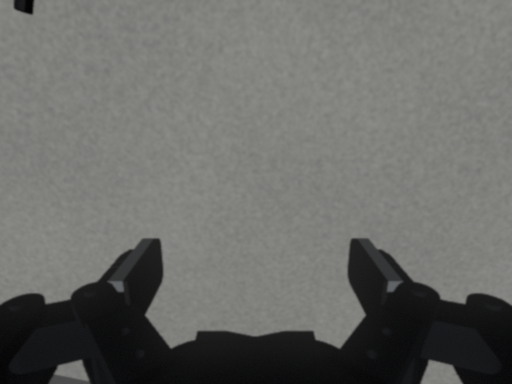

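The call was refused (all keys are needed), so the picture is unchanged: bare bench and the jaws. I'll resend with full rows.

>>> {"api": "send_rows", "payload": {
  "motion": [
    {"x": 390, "y": -164, "z": 0, "rx": 0, "ry": 0, "rz": 0, "fingers": 85},
    {"x": 390, "y": -164, "z": 0, "rx": 0, "ry": 0, "rz": 0, "fingers": 85},
    {"x": 390, "y": -164, "z": 0, "rx": 0, "ry": 0, "rz": 0, "fingers": 85},
    {"x": 390, "y": -164, "z": 0, "rx": 0, "ry": 0, "rz": 0, "fingers": 85},
    {"x": 390, "y": -164, "z": 0, "rx": 0, "ry": 0, "rz": 0, "fingers": 85},
    {"x": 390, "y": -164, "z": 0, "rx": 0, "ry": 0, "rz": 0, "fingers": 85},
    {"x": 390, "y": -164, "z": 0, "rx": 0, "ry": 0, "rz": 0, "fingers": 85},
    {"x": 390, "y": -164, "z": 0, "rx": 0, "ry": 0, "rz": 0, "fingers": 85},
    {"x": 390, "y": -164, "z": 0, "rx": 0, "ry": 0, "rz": 0, "fingers": 85},
    {"x": 390, "y": -164, "z": 0, "rx": 0, "ry": 0, "rz": 0, "fingers": 85}
  ]
}}

```text
time_s: 1.45
position: [479.5, -300.7, 256.2]
ee_rot: [[0.968, 0.25, -0.001], [0.25, -0.968, -0.0], [-0.001, -0.0, -1.0]]
wrist_force: [-0.3, -0.4, 0.2]
finger_gap: 85.0
```

```bash
python3 - <<'E'
from h import *
o=sensors.get_obs(); print(o['time_s'],o['position'],np.abs(o['qd']).max())
snap('wrist','blk2'); print(delta((500,100,310)))
E
```

```text
1.45 [ 479.53089368 -300.70338553  256.16423202] 0.49636926599432196
[ 119.6633874  -383.11328645  -53.75730977]
```

View pics/blk2.png

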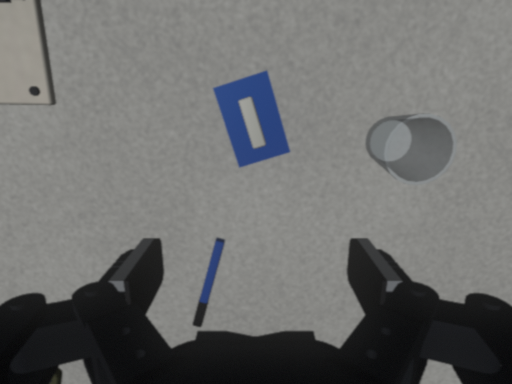

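The block is at (251,119), its rib at about (252,123); the marker (210,280) and cup (410,147) stand clear of it. On to the station.

>>> {"api": "send_rows", "payload": {
  "motion": [
    {"x": 120, "y": -383, "z": -54, "rx": 0, "ry": 0, "rz": 0, "fingers": 85},
    {"x": 120, "y": -383, "z": -54, "rx": 0, "ry": 0, "rz": 0, "fingers": 85},
    {"x": 120, "y": -383, "z": -54, "rx": 0, "ry": 0, "rz": 0, "fingers": 85},
    {"x": 120, "y": -383, "z": -54, "rx": 0, "ry": 0, "rz": 0, "fingers": 85},
    {"x": 120, "y": -383, "z": -54, "rx": 0, "ry": 0, "rz": 0, "fingers": 85},
    {"x": 120, "y": -383, "z": -54, "rx": 0, "ry": 0, "rz": 0, "fingers": 85},
    {"x": 120, "y": -383, "z": -54, "rx": 0, "ry": 0, "rz": 0, "fingers": 85},
    {"x": 120, "y": -383, "z": -54, "rx": 0, "ry": 0, "rz": 0, "fingers": 85},
    {"x": 120, "y": -383, "z": -54, "rx": 0, "ry": 0, "rz": 0, "fingers": 85}
  ]
}}

```text
time_s: 2.62
position: [500.4, 99.6, 310.1]
ee_rot: [[0.968, 0.25, -0.0], [0.25, -0.968, -0.001], [-0.001, 0.001, -1.0]]
wrist_force: [0.4, 0.4, -0.1]
finger_gap: 84.9
```

```bash
python3 - <<'E'
from h import *
c=cam('wrist','blk2'); im=load('blk2')['im']; hsv=cv2.cvtColor(im,cv2.COLOR_BGR2HSV)
m=cv2.inRange(hsv,(105,120,40),(125,255,255)); m[:60]=0; m[200:]=0
k,l,s,ce=cv2.connectedComponentsWithStats(m); i=1+np.argmax(s[1:,4])
P=np.argwhere(l==i)[:,::-1].astype(np.float32); hull=cv2.convexHull(P)
W=np.array([ray(c,u,v,26)[:2] for u,v in hull[:,0]],np.float32); print('body',cv2.minAreaRect(W))
f=np.zeros_like(m); cv2.fillConvexPoly(f,hull.astype(int),255); f=cv2.erode(f,np.ones((3,3)));
rib=((m==0)&(f>0)).astype(np.uint8);k,l,s,ce=cv2.connectedComponentsWithStats(rib); i=1+np.argmax(s[1:,4]);print(s[i])
g=im.mean(2); print(np.unique(g[l==i].astype(int)//10*10,return_counts=True))
top=(l==i)&(g>np.median(g[l==i])-12)
W=np.array([ray(c,u,v,60)[:2] for v,u in np.argwhere(top)],np.float32); print('ribtop',cv2.minAreaRect(W),W.mean(0))
o=sensors.get_obs(); print(o['time_s'],o['position'])
snap('wrist','st1')
cv2.imwrite('pics/blkz.png',cv2.resize(im[60:180,190:310],None,fx=5,fy=5))
E
```

```text
body ((524.1161499023438, -285.4319763183594), (88.43445587158203, 58.25779724121094), 31.569564819335938)
[238  96  28  53 806]
(array([ 80,  90, 100, 110, 120, 130, 140, 150]), array([ 29,  56,  42,  50,  51,  55, 247, 276]))
ribtop ((524.0311279296875, -285.0097961425781), (47.1706657409668, 11.299756050109863), 31.410051345825195) [ 524.68555 -284.6124 ]
2.625 [500.40361884  99.60905919 310.14534934]
```

View pics/st1.png

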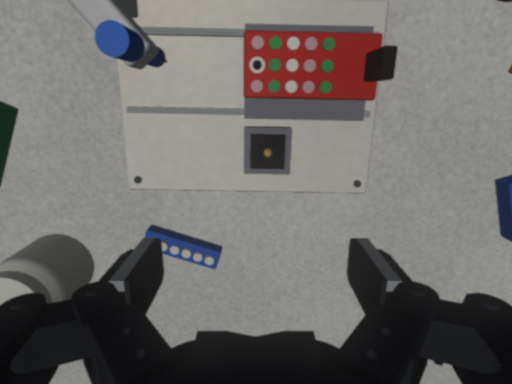

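View pics/blkz.png

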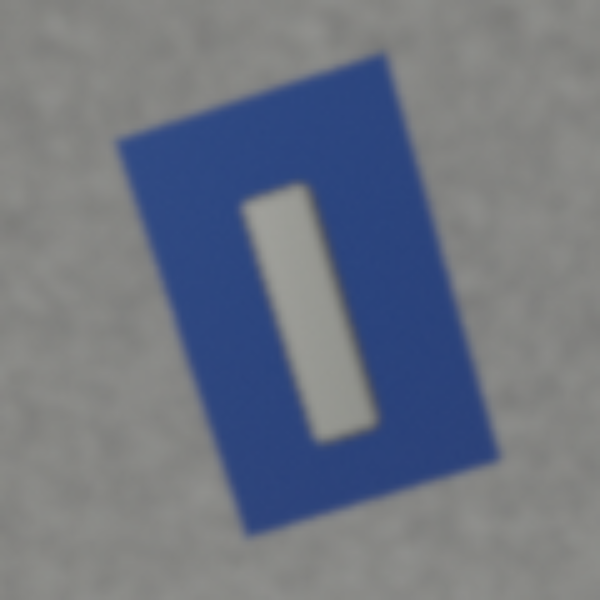

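The station view shows the pin at (267,153), ringed well (257,66), handle (380,63), blue hub (120,38) with needle tip near (161,58).

```bash
python3 - <<'E'
from h import *
c=cam('wrist','st1'); im=load('st1')['im']; g=im.mean(2)
# bottom edge: strongest vertical gradient near rows 180-200
pts=[]
gy=cv2.GaussianBlur(g,(3,3),0)
for u in list(range(140,235,5))+list(range(240,360,5)):
    col=gy[178:202,u]; d=col[2:]-col[:-2]; v=np.argmin(d); y=d[max(v-1,0):v+2]
    a=(0.5*(y[0]-y[2])/(y[0]-2*y[1]+y[2])) if len(y)==3 and (y[0]-2*y[1]+y[2])!=0 else 0
    pts.append((u,178+1+v+a))
W=np.array([ray(c,u,v,12)[:2] for u,v in pts],np.float32)
vx,vy,x0,y0=cv2.fitLine(W,cv2.DIST_HUBER,0,.01,.01).ravel(); th=np.arctan2(vy,vx); th=th if th>0 else th+np.pi
print('y-axis deg',np.degrees(th),'yaw',np.degrees(th)-90)
res=(W[:,0]-x0)*vy-(W[:,1]-y0)*vx; print(res.round(1))
hsv=cv2.cvtColor(im,cv2.COLOR_BGR2HSV)
m=cv2.inRange(hsv,(10,90,60),(32,255,255)); m[:140]=0;m[165:]=0;m[:,:255]=0;m[:,280:]=0
P=np.argwhere(m)[:,::-1]; pu=P.mean(0); print('pinpx',pu,len(P)); pin=ray(c,*pu,47); print(pin)
yaw=th-np.pi/2; R=np.array([[np.cos(yaw),-np.sin(yaw)],[np.sin(yaw),np.cos(yaw)]])
o=pin[:2]-R@[-60,-30]; print('o from pin',o,'edge x station',R.T@(np.array([x0,y0])-o))
print('BL',R.T@(ray(c,131,188,12)[:2]-o),'BR',R.T@(ray(c,366,192,12)[:2]-o))
# well dark spot
sub=g[50:80,243:272]; 
dk=np.argwhere(sub<70)[:,::-1]+[243,50]; print('well',dk.mean(0),len(dk)); w=ray(c,*dk.mean(0),61); print(w,R.T@(w[:2]-o))
print('needle world',R@[40,80]+o,'proj',proj(c,[*(R@[40,80]+o),80]))
print('handle expected', R@(R.T@(w[:2]-o)+[0,-125])+o)
cv2.imwrite('pics/st1z.png',cv2.resize(im[0:110,90:410],None,fx=2.5,fy=2.5,interpolation=cv2.INTER_CUBIC))
cv2.imwrite('pics/st1y.png',cv2.resize(im[30:90,140:280],None,fx=5,fy=5,interpolation=cv2.INTER_CUBIC))
E
```

```text
y-axis deg 103.50506 yaw 13.505058
[  0.1  -0.   -0.1   0.1  -0.1  -0.1  -0.1   0.3   0.1   0.2   0.1  -0.2
  -0.1  -0.2  -0.1  -0.1  -0.    0.2   0.    0.3   0.3   0.    0.1  -0.1
  -0.1  -0.1   0.    0.2   0.1   0.1   0.5   0.5   0.    0.1  -0.    0.1
  -0.1  -0.1  -0.   -0.1  -0.1   0.2 -15.9]
pinpx [267.26666667 152.28333333] 60
[510.37194471  87.02003237  47.        ]
o from pin [561.70696478 130.20238515] edge x station [-118.06898436   -6.33613617]
BL [-118.73217451  155.36527926] BR [-118.96547539 -169.87587632]
well [257.58823529  64.80392157] 51
[603.09594879 123.5565314   61.        ] [ 38.69253461 -16.12771177]
needle world [581.91843729 217.3315775 ] proj [164.88249651  59.89042419]
handle expected [632.28735224   2.01287082]
```

View pics/st1z.png

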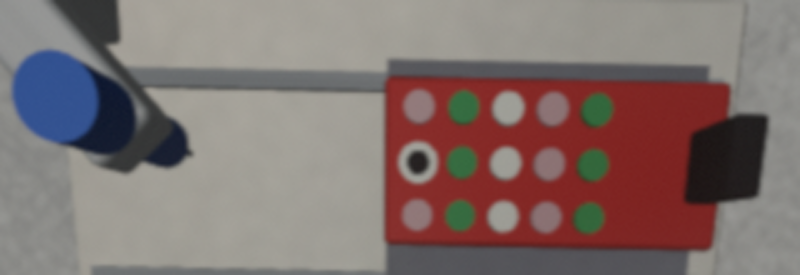

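View pics/st1y.png

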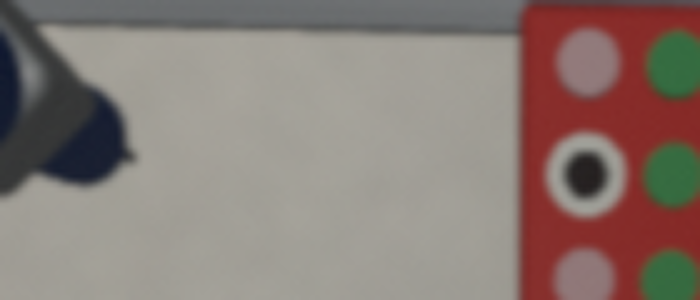

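```bash
python3 - <<'E'
from h import *
c=cam('wrist','st1'); yaw=np.radians(13.5); R=np.array([[np.cos(yaw),-np.sin(yaw)],[np.sin(yaw),np.cos(yaw)]]); o=np.array([561.7,130.2])
n=ray(c,166.6,61.4,80); print('needle',n,R.T@(n[:2]-o))
for u,v in [(690,160),(766,117),(758,195),(740,117)]:
    pass
# handle top far edge corners (766,117),(758,200) in z image; top face outer edge at z=109
for u,v in [(766,117),(757,198),(699,128),(688,200)]:
    for z in (60,109): print((u,v),z,(R.T@(ray(c,u/2.5+90,v/2.5,z)[:2]-o)).round(1))
h=R@[39.5,-141]+o; print(h,delta((*h,180)),delta((*h,102)))
q=sensors.get_obs()['ee_rot']; print(np.degrees(np.arctan2(q[1,0],q[0,0])))
E
```

```text
needle [580.92380442 215.35558663  80.        ] [38.57182608 78.31502298]
(766, 117) 60 [  59.6 -166. ]
(766, 117) 109 [  52.1 -145.8]
(757, 198) 60 [  26.4 -166.7]
(757, 198) 109 [  23.4 -146.4]
(699, 128) 60 [  54.7 -137.5]
(699, 128) 109 [  47.9 -121.1]
(688, 200) 60 [  25.  -136.1]
(688, 200) 109 [  22.2 -119.9]
[633.02440816   2.3169331 ] [104.30974767 126.91719495 130.08940796] [104.36836988 126.86674284 208.08936962]
14.43618795187144
```

>>> {"api": "send_rows", "payload": {
  "motion": [
    {"x": 104, "y": 127, "z": 110, "rx": 0, "ry": 0, "rz": 0.016, "fingers": 60},
    {"x": 104, "y": 127, "z": 110, "rx": 0, "ry": 0, "rz": 0.016, "fingers": 60},
    {"x": 104, "y": 127, "z": 110, "rx": 0, "ry": 0, "rz": 0.016, "fingers": 60},
    {"x": 104, "y": 127, "z": 110, "rx": 0, "ry": 0, "rz": 0.016, "fingers": 60},
    {"x": 104, "y": 127, "z": 110, "rx": 0, "ry": 0, "rz": 0.016, "fingers": 60},
    {"x": 104, "y": 127, "z": 160, "rx": 0, "ry": 0, "rz": 0.016, "fingers": 60},
    {"x": 104, "y": 127, "z": 208, "rx": 0, "ry": 0, "rz": 0.016, "fingers": 60},
    {"x": 104, "y": 127, "z": 208, "rx": 0, "ry": 0, "rz": 0.016, "fingers": 60},
    {"x": 104, "y": 127, "z": 208, "rx": 0, "ry": 0, "rz": 0.016, "fingers": 60}
  ]
}}

```text
time_s: 3.8
position: [634.1, 4.5, 104.8]
ee_rot: [[0.972, 0.236, 0.003], [0.236, -0.972, -0.0], [0.003, 0.001, -1.0]]
wrist_force: [0.1, 0.7, 0.8]
finger_gap: 59.8
```

```bash
python3 - <<'E'
from h import *
snap('wrist','h1')
E
```

```text
(no output)
```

View pics/h1.png

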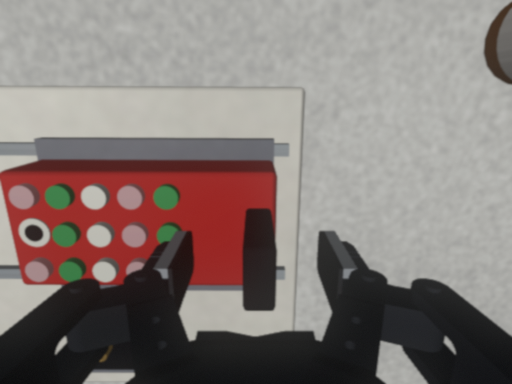

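The handle is centred between the jaws at (260,260). I'll close, slide most of the way, then look.

>>> {"api": "send_rows", "payload": {
  "motion": [
    {"x": 0, "y": 0, "z": 0, "rx": 0, "ry": 0, "rz": 0, "fingers": 5},
    {"x": 0, "y": 0, "z": 0, "rx": 0, "ry": 0, "rz": 0, "fingers": 5},
    {"x": 0, "y": 0, "z": 0, "rx": 0, "ry": 0, "rz": 0, "fingers": 5},
    {"x": 0, "y": 0, "z": 0, "rx": 0, "ry": 0, "rz": 0, "fingers": 5},
    {"x": 0, "y": 0, "z": 0, "rx": 0, "ry": 0, "rz": 0, "fingers": 5},
    {"x": 0, "y": 0, "z": 0, "rx": 0, "ry": 0, "rz": 0, "fingers": 5}
  ]
}}

```text
time_s: 4.6
position: [633.9, 3.9, 103.6]
ee_rot: [[0.972, 0.235, 0.002], [0.235, -0.972, -0.0], [0.002, 0.001, -1.0]]
wrist_force: [-1.1, -1.9, 7.5]
finger_gap: 13.1
```

>>> {"api": "send_rows", "payload": {
  "motion": [
    {"x": 0, "y": -10, "z": 0, "rx": 0, "ry": 0, "rz": 0, "fingers": 5},
    {"x": 0, "y": -25, "z": 0, "rx": 0, "ry": 0, "rz": 0, "fingers": 5},
    {"x": 0, "y": -40, "z": 0, "rx": 0, "ry": 0, "rz": 0, "fingers": 5},
    {"x": 0, "y": -55, "z": 0, "rx": 0, "ry": 0, "rz": 0, "fingers": 5},
    {"x": 0, "y": -70, "z": 0, "rx": 0, "ry": 0, "rz": 0, "fingers": 5},
    {"x": 0, "y": -82, "z": 0, "rx": 0, "ry": 0, "rz": 0, "fingers": 5},
    {"x": 0, "y": -90, "z": 0, "rx": 0, "ry": 0, "rz": 0, "fingers": 5},
    {"x": 0, "y": -90, "z": 0, "rx": 0, "ry": 0, "rz": 0, "fingers": 5},
    {"x": 0, "y": -90, "z": 0, "rx": 0, "ry": 0, "rz": 0, "fingers": 5}
  ]
}}

```text
time_s: 5.72
position: [613.0, 91.9, 103.6]
ee_rot: [[0.972, 0.235, 0.002], [0.235, -0.972, 0.001], [0.002, 0.0, -1.0]]
wrist_force: [-1.4, 0.2, 6.8]
finger_gap: 12.8
```

```bash
python3 - <<'E'
from h import *
snap('wrist','h2'); snap('scene','h2s'); snap('top','h2t')
a=cv2.resize(load('h2t')['im'][125:245,140:290],None,fx=5,fy=5,interpolation=cv2.INTER_CUBIC); cv2.imwrite('pics/h2tz.png',a)
a=cv2.resize(load('h2s')['im'][110:240,220:360],None,fx=5,fy=4.6,interpolation=cv2.INTER_CUBIC); cv2.imwrite('pics/h2sz.png',a)
E
```

```text
(no output)
```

View pics/h2.png

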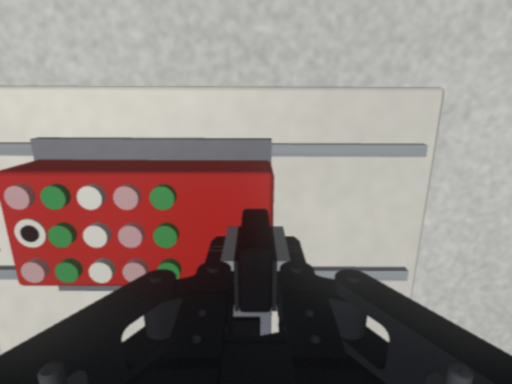

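View pics/h2tz.png

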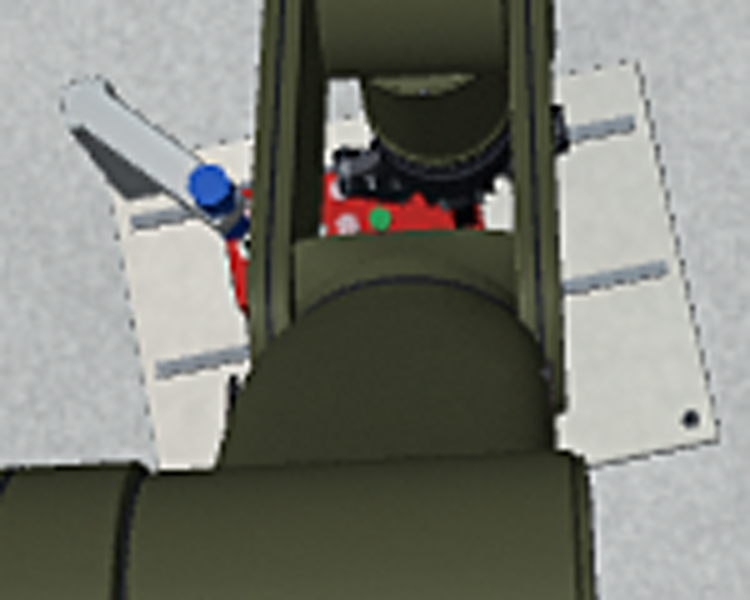

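View pics/h2sz.png

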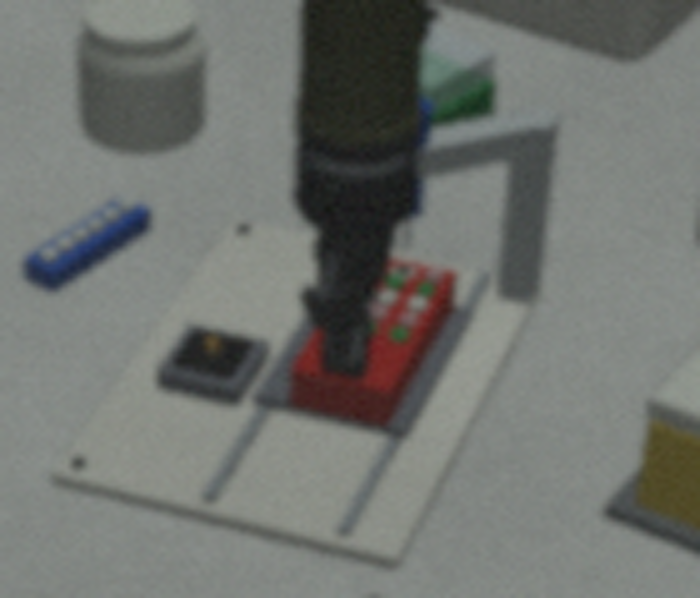

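```bash
python3 - <<'E'
from h import *
yaw=np.radians(13.5); R=np.array([[np.cos(yaw),-np.sin(yaw)],[np.sin(yaw),np.cos(yaw)]]); o=np.array([561.7,130.2])
for f in('h1','h2'):
    c=cam('wrist',f); im=load(f)['im']; g=im.mean(2); m=g[215:255,15:55]<60; m=m.astype(np.uint8)
    k,l,s,ce=cv2.connectedComponentsWithStats(m); 
    for i in range(1,k):
        if s[i,4]>80: p=ce[i]+[15,215]; w=ray(c,*p,61); print(f,p,s[i],w.round(1),(R.T@(w[:2]-o)).round(1))
    print(R.T@(load(f)['p'][:2]-o))
E
```

```text
h1 [ 33.46927374 232.58100559] [ 11  11  16  14 179] [602.9 124.9  61. ] [ 38.8 -14.8]
[  41.04581095 -139.15378749]
h2 [ 29.3220339 233.3559322] [  7  12  16  14 177] [581.4 213.8  61. ] [38.7 76.7]
[ 40.88630884 -49.23529401]
```

>>> {"api": "send_rows", "payload": {
  "motion": [
    {"x": 0, "y": -1.5, "z": 0, "rx": 0, "ry": 0, "rz": 0, "fingers": 5},
    {"x": 0, "y": -3, "z": 0, "rx": 0, "ry": 0, "rz": 0, "fingers": 5},
    {"x": 0, "y": -3, "z": 0, "rx": 0, "ry": 0, "rz": 0, "fingers": 5},
    {"x": 0, "y": -3, "z": 0, "rx": 0, "ry": 0, "rz": 0, "fingers": 5}
  ]
}}

```text
time_s: 6.38
position: [612.5, 93.6, 103.6]
ee_rot: [[0.972, 0.235, 0.003], [0.235, -0.972, -0.001], [0.002, 0.002, -1.0]]
wrist_force: [-0.4, -4.4, 6.2]
finger_gap: 13.0
```

>>> {"api": "send_rows", "payload": {
  "motion": [
    {"x": 0, "y": 0, "z": 0, "rx": 0, "ry": 0, "rz": 0, "fingers": 50},
    {"x": 0, "y": 0, "z": 0, "rx": 0, "ry": 0, "rz": 0, "fingers": 50},
    {"x": 0, "y": 0, "z": 0, "rx": 0, "ry": 0, "rz": 0, "fingers": 50},
    {"x": 0, "y": 0, "z": -60, "rx": 0, "ry": 0, "rz": 0, "fingers": 50},
    {"x": -20, "y": 0, "z": -100, "rx": 0, "ry": 0, "rz": 0, "fingers": 50},
    {"x": -60, "y": -20, "z": -127, "rx": 0, "ry": 0, "rz": 0, "fingers": 50},
    {"x": -116, "y": -56, "z": -127, "rx": 0, "ry": 0, "rz": 0, "fingers": 50},
    {"x": -116, "y": -56, "z": -127, "rx": 0, "ry": 0, "rz": 0, "fingers": 50},
    {"x": -116, "y": -56, "z": -127, "rx": 0, "ry": 0, "rz": 0, "fingers": 50}
  ]
}}

```text
time_s: 7.5
position: [485.4, 121.9, 229.6]
ee_rot: [[0.972, 0.237, 0.001], [0.237, -0.972, 0.0], [0.001, 0.0, -1.0]]
wrist_force: [0.5, 0.2, 0.4]
finger_gap: 50.3
```

```bash
python3 - <<'E'
from h import *
o=sensors.get_obs(); print(o['time_s'],o['position'],np.abs(o['qd']).max())
snap('wrist','v1');snap('scene','v1s')
cv2.imwrite('pics/v1z.png',cv2.resize(load('v1')['im'][0:150,80:260],None,fx=4,fy=4,interpolation=cv2.INTER_CUBIC))
cv2.imwrite('pics/v1sz.png',cv2.resize(load('v1s')['im'][120:200,280:350],None,fx=7,fy=7,interpolation=cv2.INTER_CUBIC))
E
```

```text
7.5 [485.37309159 121.87607969 229.58839528] 2.242230240639256
```

View pics/v1.png

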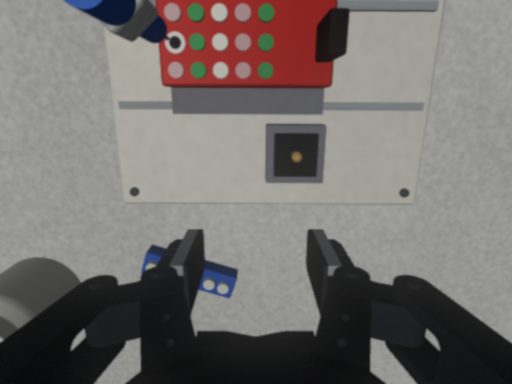

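View pics/v1sz.png

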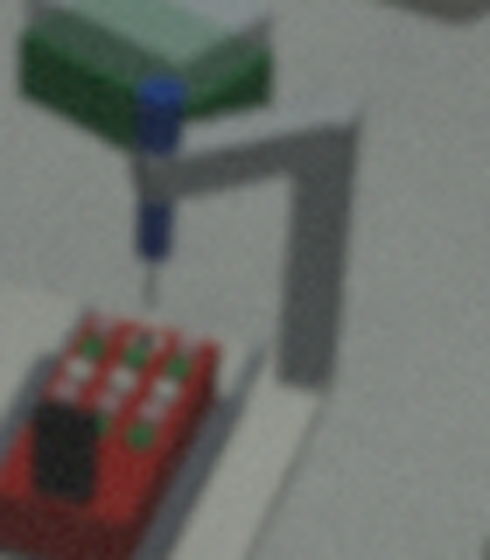

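```bash
python3 - <<'E'
from h import *
cv2.imwrite('pics/v1zz.png',cv2.resize(load('v1')['im'][20:65,145:205],None,fx=12,fy=12,interpolation=cv2.INTER_CUBIC))
E
```

```text
(no output)
```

View pics/v1zz.png

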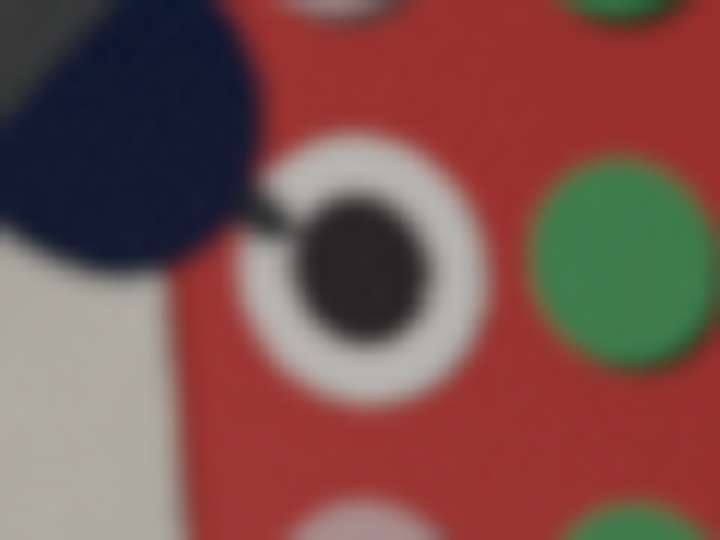

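```bash
python3 - <<'E'
from h import *
yaw=np.radians(13.5); R=np.array([[np.cos(yaw),-np.sin(yaw)],[np.sin(yaw),np.cos(yaw)]]); o=np.array([561.7,130.2])
c=cam('wrist','v1'); w=ray(c,174.7,41.9,61); print('well',w,R.T@(w[:2]-o)); 
for dy in(-4,-2,0,2,4):
    q=w[:2]+R@[0,dy]; print(dy,(proj(c,[*q,80])-[145,20])*12+6)
im=load('v1')['im']; hsv=cv2.cvtColor(im,cv2.COLOR_BGR2HSV)
m=cv2.inRange(hsv,(8,70,60),(32,255,255)); m[:145]=0;m[170:]=0;m[:,:285]=0;m[:,310:]=0
P=np.argwhere(m)[:,::-1]; pin=ray(c,*P.mean(0),47); print('pin',P.mean(0),len(P),pin)
print('needle from pin',pin[:2]+R@[100,110], R.T@(w[:2]-pin[:2])-[100,110])
# bottom edge yaw
g=cv2.GaussianBlur(im.mean(2),(3,3),0);pts=[]
for u in list(range(130,150))+list(range(210,400,5)):
    col=g[192:214,u]; d=col[2:]-col[:-2]; v=np.argmin(d); 
    if 0<v<len(d)-1: y=d[v-1:v+2]; pts.append((u,193+v+.5*(y[0]-y[2])/(y[0]-2*y[1]+y[2])))
W=np.array([ray(c,u,v,12)[:2] for u,v in pts],np.float32); vx,vy,_,_=cv2.fitLine(W,cv2.DIST_HUBER,0,.01,.01).ravel(); print('yaw',np.degrees(np.arctan2(vy,vx))%180-90)
c=cam('scene'); print('scene well/tip',[ (proj(c,[*w[:2],z])-[280,120])*7+3 for z in(61,80,149)])
E
```

```text
well [582.05389584 215.30130948  61.        ] [39.65802224 77.9984309 ]
-4 [351.72499354 218.1160473 ]
-2 [321.0289496  218.01481922]
0 [290.33280253 217.9135908 ]
2 [259.63655235 217.81236204]
4 [228.94019904 217.71113293]
pin [296.26785714 156.47321429] 112 [510.48922221  87.25614106  47.        ]
needle from pin [582.04722423 217.56136869] [-0.52111307 -2.19917105]
yaw 13.523117
scene well/tip [array([146.03587661, 340.58816338]), array([147.87472361, 309.92026483]), array([154.78087683, 194.74091275])]
```

```bash
python3 - <<'E'
from h import *
im=load('v1')['im']; z=cv2.resize(im[30:52,160:184],None,fx=24,fy=24,interpolation=cv2.INTER_NEAREST)
z=np.clip(z.astype(float)*3,0,255).astype(np.uint8)
cv2.imwrite('pics/v1n.png',z); print(im[30:50,162:184].mean(2).astype(int))
d=load('v1')['d']; print(d[32:48,160:184].astype(int))
E
```

```text
[[ 30  30  30  35  48  70  82  86  89  93  96 102 102 102  98  91  87  85
   84  83  83  83]
 [ 30  31  30  35  50  71  84  95 107 121 132 140 142 140 132 122 108  96
   88  84  84  82]
 [ 30  29  32  36  54  77 100 122 143 158 167 170 170 170 166 159 146 128
  107  91  85  83]
 [ 31  30  32  40  64  98 131 156 170 176 178 180 179 179 178 176 171 160
  139 113  93  86]
 [ 31  30  32  43  77 124 157 174 178 180 178 177 176 177 178 179 178 175
  164 143 115  93]
 [ 31  31  34  44  78 126 161 176 178 174 165 157 153 156 161 170 177 179
  176 164 141 112]
 [ 31  31  34  40  62  99 138 163 167 149 125 106 100 103 117 139 161 174
  179 175 161 133]
 [ 31  34  37  41  50  68 103 136 137 107  76  58  52  54  68  94 126 157
  174 178 172 150]
 [ 35  44  55  60  58  57  76 101  96  66  46  40  38  40  43  57  87 128
  161 177 176 163]
 [ 45  61  83  99  97  89  90  85  66  46  39  39  38  39  38  41  57  97
  143 172 179 172]
 [ 61  79 106 135 146 141 129 100  60  41  39  38  39  39  39  39  42  71
  121 161 177 175]
 [ 76  89 118 151 169 168 147 105  58  40  39  39  38  39  38  38  40  56
  1
[... 1677 characters left out ...]
64 262 264 262 262 262 261 264 263 261 262 261 262 261 261 262 262
  262 260 263 260 263 261]
 [264 264 264 261 263 263 263 262 262 262 261 261 261 262 263 262 262 262
  261 262 262   0 262 263]
 [263 263 264 263 264 263 263 263 262 263 262 261 263 263 262 262 263 263
  262 261 262 262 263 263]
 [262 264 262 266 264 262 263 262 261 262 263 262 261 263 261 262 263 263
  263 262 263 262 263 262]
 [263 264 263 264 264 263 262 263 264 262 263 264 263 263 264 261 263 262
  261 263 263 263 264 262]
 [266 265 264 264 264 264 264 263 264 263 262 263 264 263 263 262 263 263
  264 264 264 264 262 262]
 [263 264 265 264 264 264 263 263 263 263 263 263 263 263 262 263 263 263
  263 264 262 264 263 263]]
```

View pics/v1n.png

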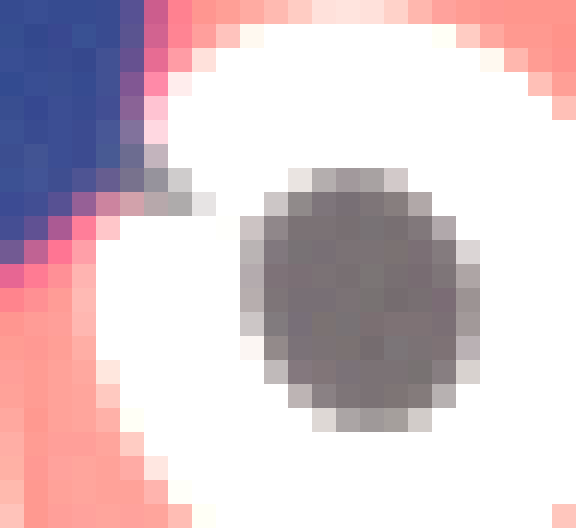

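```bash
python3 - <<'E'
from h import *
yaw=np.radians(13.5); R=np.array([[np.cos(yaw),-np.sin(yaw)],[np.sin(yaw),np.cos(yaw)]]); o=np.array([561.7,130.2])
c=cam('wrist','v1'); d=load('v1')['d']; P=cloud(c,d)
for v in range(35,42):
    for u in range(162,171):
        if 230<d[v,u]<248: p=P[v,u]; print(u,v,(R.T@(p[:2]-o)).round(1),p[2].round(1))
w=P[36:48,170:180].reshape(-1,3); print(w[:,2].mean())
E
```

```text
165 36 [39.  78.1] 90.3
166 36 [39.5 78.1] 87.4
165 37 [38.5 78.3] 89.5
166 37 [38.9 78.2] 87.1
167 37 [39.2 77.9] 85.4
164 38 [37.6 78.9] 90.6
165 38 [38.  78.7] 88.5
166 38 [38.5 78.8] 85.1
167 38 [38.6 78.1] 84.7
168 38 [39.2 78.3] 81.0
165 39 [37.7 79.5] 85.7
166 39 [38.  79.1] 84.3
167 39 [38.2 78.6] 82.9
168 39 [38.6 78.5] 80.5
166 40 [37.7 79.8] 81.6
167 40 [38.  79.4] 80.1
61.85840718540101
```

>>> {"api": "send_rows", "payload": {
  "motion": [
    {"x": 60, "y": 30, "z": 0, "rx": 0, "ry": 0, "rz": 0, "fingers": 50},
    {"x": 116, "y": 56, "z": 20, "rx": 0, "ry": 0, "rz": 0, "fingers": 50},
    {"x": 116, "y": 56, "z": 40, "rx": 0, "ry": 0, "rz": 0, "fingers": 50},
    {"x": 116, "y": 56, "z": 90, "rx": 0, "ry": 0, "rz": 0, "fingers": 50},
    {"x": 116, "y": 56, "z": 127, "rx": 0, "ry": 0, "rz": 0, "fingers": 50},
    {"x": 116, "y": 56, "z": 127, "rx": 0, "ry": 0, "rz": 0, "fingers": 50},
    {"x": 116, "y": 56, "z": 127, "rx": 0, "ry": 0, "rz": 0, "fingers": 5},
    {"x": 116, "y": 56, "z": 127, "rx": 0, "ry": 0, "rz": 0, "fingers": 5},
    {"x": 116, "y": 56, "z": 127, "rx": 0, "ry": 0, "rz": 0, "fingers": 5},
    {"x": 116, "y": 56, "z": 127, "rx": 0, "ry": 0, "rz": 0, "fingers": 5},
    {"x": 116, "y": 56, "z": 127, "rx": 0, "ry": 0, "rz": 0, "fingers": 5}
  ]
}}

```text
time_s: 8.98
position: [613.3, 94.5, 104.4]
ee_rot: [[0.972, 0.235, 0.005], [0.235, -0.972, 0.0], [0.005, 0.001, -1.0]]
wrist_force: [2.0, -1.9, 7.2]
finger_gap: 13.1
```

>>> {"api": "send_rows", "payload": {
  "motion": [
    {"x": 0, "y": -1.3, "z": 0, "rx": 0, "ry": 0, "rz": 0, "fingers": 5},
    {"x": 0, "y": -1.3, "z": 0, "rx": 0, "ry": 0, "rz": 0, "fingers": 5},
    {"x": 0, "y": -1.3, "z": 0, "rx": 0, "ry": 0, "rz": 0, "fingers": 5}
  ]
}}

```text
time_s: 9.35
position: [613.1, 95.2, 104.4]
ee_rot: [[0.972, 0.235, 0.005], [0.235, -0.972, -0.001], [0.005, 0.002, -1.0]]
wrist_force: [1.8, -1.9, 6.1]
finger_gap: 13.6
```

>>> {"api": "send_rows", "payload": {
  "motion": [
    {"x": 0, "y": 0, "z": 0, "rx": 0, "ry": 0, "rz": 0, "fingers": 50},
    {"x": 0, "y": 0, "z": 0, "rx": 0, "ry": 0, "rz": 0, "fingers": 50},
    {"x": 0, "y": 0, "z": 0, "rx": 0, "ry": 0, "rz": 0, "fingers": 50},
    {"x": 0, "y": 0, "z": -60, "rx": 0, "ry": 0, "rz": 0, "fingers": 50},
    {"x": -20, "y": 0, "z": -100, "rx": 0, "ry": 0, "rz": 0, "fingers": 50},
    {"x": -60, "y": -20, "z": -127, "rx": 0, "ry": 0, "rz": 0, "fingers": 50},
    {"x": -116, "y": -56, "z": -127, "rx": 0, "ry": 0, "rz": 0, "fingers": 50},
    {"x": -116, "y": -56, "z": -127, "rx": 0, "ry": 0, "rz": 0, "fingers": 50},
    {"x": -116, "y": -56, "z": -127, "rx": 0, "ry": 0, "rz": 0, "fingers": 50}
  ]
}}

```text
time_s: 10.48
position: [484.9, 123.1, 229.5]
ee_rot: [[0.972, 0.237, 0.001], [0.237, -0.972, -0.0], [0.001, 0.0, -1.0]]
wrist_force: [0.8, -0.4, -0.0]
finger_gap: 50.0
```

```bash
python3 - <<'E'
from h import *
snap('wrist','v2')
yaw=np.radians(13.5); R=np.array([[np.cos(yaw),-np.sin(yaw)],[np.sin(yaw),np.cos(yaw)]]); o=np.array([561.7,130.2])
c=cam('wrist','v2'); L=load('v2'); im=L['im']; d=L['d']; P=cloud(c,d)
g=im.mean(2); k,l,s,ce=cv2.connectedComponentsWithStats((g[25:60,160:190]<60).astype(np.uint8)); print(s,ce+[160,25])
a=[]
for v in range(30,45):
    for u in range(155,175):
        S=R.T@(P[v,u][:2]-o)
        if 79<P[v,u,2]<92 : a.append((u,v,*S.round(1),P[v,u,2].round(1)))
for q in a: print(q)
cv2.imwrite('pics/v2zz.png',cv2.resize(im[20:65,145:205],None,fx=12,fy=12,interpolation=cv2.INTER_CUBIC))
hsv=cv2.cvtColor(im,cv2.COLOR_BGR2HSV)
m=cv2.inRange(hsv,(8,70,60),(32,255,255)); m[:145]=0;m[170:]=0;m[:,:280]=0;m[:,312:]=0
Q=np.argwhere(m)[:,::-1]; pin=ray(c,*Q.mean(0),47); print('pin',Q.mean(0),len(Q),pin)
o=sensors.get_obs(); print(o['time_s'],o['position'],delta((524.1,-285.2,230)))
E
```

```text
[[  0   0  30  35 851]
 [  0   0  19  22 199]] [[176.12220917  43.51233843]
 [167.56281407  35.53266332]]
(167, 36, np.float64(39.0), np.float64(78.1), np.float64(89.5))
(168, 36, np.float64(39.6), np.float64(78.2), np.float64(85.9))
(167, 37, np.float64(38.4), np.float64(78.3), np.float64(89.0))
(168, 37, np.float64(38.7), np.float64(78.0), np.float64(87.0))
(169, 37, np.float64(39.4), np.float64(78.2), np.float64(83.2))
(166, 38, np.float64(37.8), np.float64(79.3), np.float64(88.2))
(167, 38, np.float64(38.1), np.float64(78.9), np.float64(86.5))
(168, 38, np.float64(38.5), np.float64(78.7), np.float64(84.3))
(169, 38, np.float64(38.7), np.float64(78.2), np.float64(83.4))
(167, 39, np.float64(37.9), np.float64(79.7), np.float64(83.9))
(168, 39, np.float64(37.7), np.float64(78.7), np.float64(84.6))
(169, 39, np.float64(38.2), np.float64(78.6), np.float64(82.0))
pin [297.59821429 156.32142857] 112 [510.47332817  87.28767024  47.        ]
10.525 [485.99214093 122.96061364 229.50533281] [-59.28363688 405.62642782  -0.43772068]
```

View pics/v2zz.png

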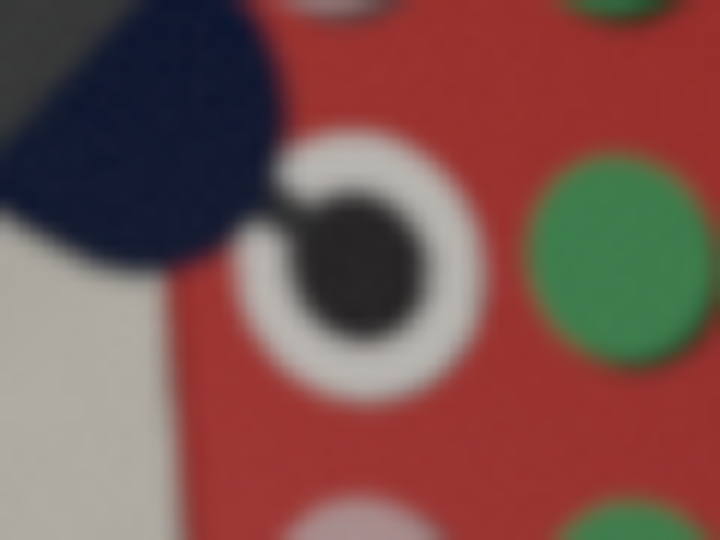

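>>> {"api": "send_rows", "payload": {
  "motion": [
    {"x": -59, "y": 406, "z": 0, "rx": 0, "ry": 0, "rz": -0.311, "fingers": 50},
    {"x": -59, "y": 406, "z": 0, "rx": 0, "ry": 0, "rz": -0.311, "fingers": 50},
    {"x": -59, "y": 406, "z": 0, "rx": 0, "ry": 0, "rz": -0.311, "fingers": 50},
    {"x": -59, "y": 406, "z": 0, "rx": 0, "ry": 0, "rz": -0.311, "fingers": 50},
    {"x": -59, "y": 406, "z": 0, "rx": 0, "ry": 0, "rz": -0.311, "fingers": 50},
    {"x": -59, "y": 406, "z": 0, "rx": 0, "ry": 0, "rz": -0.311, "fingers": 50},
    {"x": -59, "y": 406, "z": 40, "rx": 0, "ry": 0, "rz": -0.311, "fingers": 50},
    {"x": -59, "y": 406, "z": 90, "rx": 0, "ry": 0, "rz": -0.311, "fingers": 50},
    {"x": -59, "y": 406, "z": 120, "rx": 0, "ry": 0, "rz": -0.311, "fingers": 50},
    {"x": -59, "y": 406, "z": 120, "rx": 0, "ry": 0, "rz": -0.311, "fingers": 50}
  ]
}}

```text
time_s: 11.78
position: [522.2, -286.0, 105.8]
ee_rot: [[0.854, 0.521, -0.006], [0.521, -0.854, 0.003], [-0.003, -0.006, -1.0]]
wrist_force: [-0.8, 0.8, 0.9]
finger_gap: 50.1
```

```bash
python3 - <<'E'
from h import *
snap('wrist','b3')
o=sensors.get_obs(); q=o['ee_rot'];print(o['time_s'],o['position'],np.degrees(np.arctan2(q[1,0],q[0,0])),delta((524.1,-285.2,56)))
c=cam('wrist','b3'); R=load('b3')['R']; p=load('b3')['p']; im=load('b3')['im']; hsv=cv2.cvtColor(im,cv2.COLOR_BGR2HSV)
m=cv2.inRange(hsv,(105,120,40),(125,255,255)); k,l,s,ce=cv2.connectedComponentsWithStats(m); i=1+np.argmax(s[1:,4]); print(s[i])
E
```

```text
11.825 [ 523.53791022 -286.43080813  107.89972501] 31.3962623563407 [ 1.17862506 -0.64424684 51.89998149]
[ 211  134   94  131 9113]
```

View pics/b3.png

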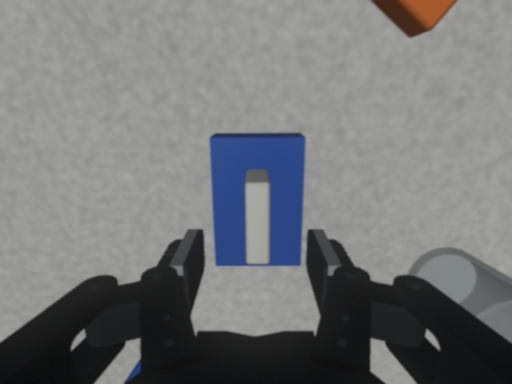

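```bash
python3 - <<'E'
from h import *
c=cam('wrist','b3')
for ps,z in [([(211.5,137),(304.5,137),(216,265.5),(300.5,265.5)],26),([(246,182.5),(269.5,182.5),(246.5,263.5),(270,263.5)],60)]:
    W=np.array([ray(c,u,v,z)[:2] for u,v in ps]); print(W.mean(0), np.linalg.norm(W[0]-W[1]),np.linalg.norm(W[2]-W[3]),np.linalg.norm(W[0]-W[2]), np.degrees(np.arctan2(*(W[0]-W[2])[::-1])))
E
```

```text
[ 524.32574619 -286.34051484] 58.321098458926954 59.72295306893136 90.40218350785076 31.18989018930798
[ 524.49281014 -286.06280678] 12.709403763719067 13.725021730258002 49.012323917422094 31.257828853600422
```

>>> {"api": "send_rows", "payload": {
  "motion": [
    {"x": 1, "y": 0, "z": 30, "rx": 0, "ry": 0, "rz": 0, "fingers": 50},
    {"x": 1, "y": 0, "z": 52, "rx": 0, "ry": 0, "rz": 0, "fingers": 50},
    {"x": 1, "y": 0, "z": 52, "rx": 0, "ry": 0, "rz": 0, "fingers": 50},
    {"x": 1, "y": 0, "z": 52, "rx": 0, "ry": 0, "rz": 0, "fingers": 50},
    {"x": 1, "y": 0, "z": 52, "rx": 0, "ry": 0, "rz": 0, "fingers": 5},
    {"x": 1, "y": 0, "z": 52, "rx": 0, "ry": 0, "rz": 0, "fingers": 5},
    {"x": 1, "y": 0, "z": 52, "rx": 0, "ry": 0, "rz": 0, "fingers": 5},
    {"x": 1, "y": 0, "z": 52, "rx": 0, "ry": 0, "rz": 0, "fingers": 5},
    {"x": 1, "y": 0, "z": 52, "rx": 0, "ry": 0, "rz": 0, "fingers": 5},
    {"x": 1, "y": 0, "z": 52, "rx": 0, "ry": 0, "rz": 0, "fingers": 5}
  ]
}}

```text
time_s: 13.08
position: [525.0, -285.5, 58.6]
ee_rot: [[0.853, 0.522, 0.002], [0.522, -0.853, -0.001], [0.001, 0.002, -1.0]]
wrist_force: [-0.5, -0.5, 5.5]
finger_gap: 12.8
```

>>> {"api": "send_rows", "payload": {
  "motion": [
    {"x": 0, "y": 0, "z": -20, "rx": 0, "ry": 0, "rz": 0, "fingers": 5},
    {"x": 0, "y": 0, "z": -70, "rx": 0, "ry": 0, "rz": 0, "fingers": 5},
    {"x": 0, "y": 0, "z": -110, "rx": 0, "ry": 0, "rz": 0, "fingers": 5},
    {"x": 0, "y": 0, "z": -110, "rx": 0, "ry": 0, "rz": 0, "fingers": 5},
    {"x": 0, "y": 0, "z": -110, "rx": 0, "ry": 0, "rz": 0, "fingers": 5}
  ]
}}

```text
time_s: 13.7
position: [523.4, -284.5, 166.5]
ee_rot: [[0.853, 0.522, -0.001], [0.522, -0.853, 0.001], [-0.001, -0.002, -1.0]]
wrist_force: [-0.4, -0.3, -2.3]
finger_gap: 12.7
```

```bash
python3 - <<'E'
from h import *
snap('wrist','b4')
o=sensors.get_obs(); q=o['ee_rot'];print(o['time_s'],o['position'],np.degrees(np.arctan2(q[1,0],q[0,0])),delta((511,87.2,168)),delta((511,87.2,120)),o['wrist_force'])
E
```

```text
13.75 [ 522.9721096  -284.2691728   165.74068941] 31.4434240445848 [ 183.56166834 -323.17258343   -1.54190355] [ 183.63229426 -323.02591203   46.4578204 ] [ 0.00411676  0.01126789 -2.79382099]
```

View pics/b4.png

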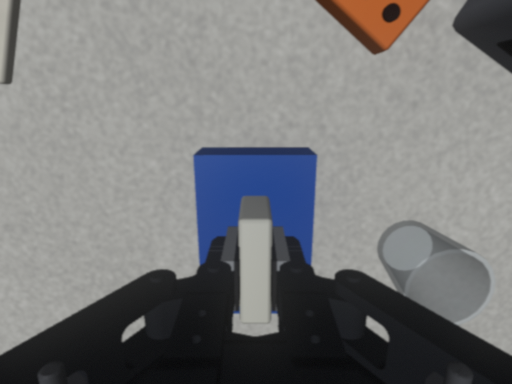

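```bash
python3 - <<'E'
from h import *
im=load('b4')['im']
I=camat(np.zeros(3),np.eye(3))  # tool frame, z along fingers
# depth z plane in tool frame
for u,v,z in [(194.5,154.5,32.6),(316,154.5,32.6),(243,219.5,-1.4),(270,219.5,-1.4),(240,322,-1.4),(271,322,-1.4),(241,197,32.6)]:
    print(u,v,ray(I,u,v,z).round(1))
print(im[140:165,230].astype(int).tolist()); print(im[185:235,255].mean(1).astype(int).tolist()); print(im[310:335,255].mean(1).astype(int).tolist())
E
```

```text
194.5 154.5 [ 44.1 -29.5  32.6]
316 154.5 [44.1 29.5 32.6]
243 219.5 [23.9 -4.9 -1.4]
270 219.5 [23.9  5.9 -1.4]
240 322 [-24.5  -6.7  -1.4]
271 322 [-24.5   6.9  -1.4]
241 197 [22.5 -7.2 32.6]
[[153, 156, 156], [154, 157, 156], [156, 158, 158], [157, 160, 159], [157, 160, 160], [159, 162, 161], [149, 149, 148], [113, 100, 97], [87, 59, 50], [82, 50, 40], [83, 50, 39], [83, 50, 39], [82, 49, 38], [84, 51, 38], [97, 55, 40], [131, 71, 47], [143, 77, 48], [146, 78, 50], [145, 78, 49], [145, 79, 50], [145, 78, 49], [145, 78, 49], [144, 77, 48], [144, 77, 48], [144, 77, 47]]
[85, 85, 84, 84, 84, 83, 83, 84, 83, 84, 87, 92, 93, 93, 93, 94, 93, 94, 94, 95, 94, 95, 95, 95, 96, 96, 95, 96, 97, 97, 97, 96, 99, 112, 133, 151, 159, 163, 167, 169, 170, 170, 170, 171, 170, 170, 170, 170, 170, 171]
[167, 167, 167, 168, 167, 167, 166, 167, 166, 167, 167, 165, 152, 146, 152, 156, 158, 158, 158, 157, 159, 159, 157, 153, 152]
```

>>> {"api": "send_rows", "payload": {
  "motion": [
    {"x": 183.6, "y": -323, "z": 0, "rx": 0, "ry": 0, "rz": 0.313, "fingers": 5},
    {"x": 183.6, "y": -323, "z": 0, "rx": 0, "ry": 0, "rz": 0.313, "fingers": 5},
    {"x": 183.6, "y": -323, "z": 0, "rx": 0, "ry": 0, "rz": 0.313, "fingers": 5},
    {"x": 183.6, "y": -323, "z": 0, "rx": 0, "ry": 0, "rz": 0.313, "fingers": 5},
    {"x": 183.6, "y": -323, "z": 0, "rx": 0, "ry": 0, "rz": 0.313, "fingers": 5},
    {"x": 183.6, "y": -323, "z": 0, "rx": 0, "ry": 0, "rz": 0.313, "fingers": 5},
    {"x": 183.6, "y": -323, "z": 0, "rx": 0, "ry": 0, "rz": 0.313, "fingers": 5},
    {"x": 183.6, "y": -323, "z": 20, "rx": 0, "ry": 0, "rz": 0.313, "fingers": 5},
    {"x": 183.6, "y": -323, "z": 40, "rx": 0, "ry": 0, "rz": 0.313, "fingers": 5},
    {"x": 183.6, "y": -323, "z": 40, "rx": 0, "ry": 0, "rz": 0.313, "fingers": 5},
    {"x": 183.6, "y": -323, "z": 40, "rx": 0, "ry": 0, "rz": 0.313, "fingers": 5}
  ]
}}

```text
time_s: 15.12
position: [512.3, 85.5, 127.0]
ee_rot: [[0.973, 0.233, -0.001], [0.233, -0.973, -0.0], [-0.001, 0.0, -1.0]]
wrist_force: [0.2, -0.3, -1.8]
finger_gap: 12.8
```

```bash
python3 - <<'E'
from h import *
snap('wrist','p1')
o=sensors.get_obs(); q=o['ee_rot'];print(o['time_s'],o['position'],np.degrees(np.arctan2(q[1,0],q[0,0])),delta((511.05,87.35,112)),o['wrist_force'])
E
```

```text
15.175 [512.73036578  85.68215851 127.46279447] 13.466508991148016 [-1.24729296 -2.01583194 15.46234196] [-0.68767277 -0.80899877 -2.18652016]
```

View pics/p1.png

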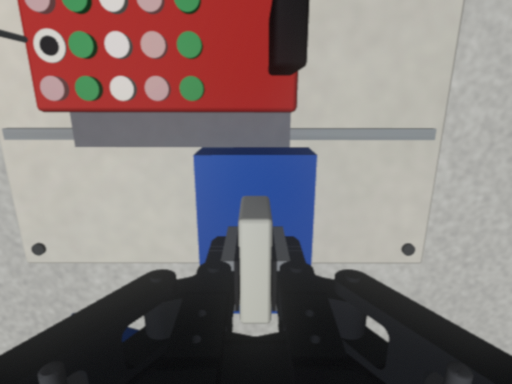

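>>> {"api": "send_rows", "payload": {
  "motion": [
    {"x": -1.3, "y": -1.9, "z": 8, "rx": 0, "ry": 0, "rz": 0, "fingers": 5},
    {"x": -1.3, "y": -1.9, "z": 15, "rx": 0, "ry": 0, "rz": 0, "fingers": 5},
    {"x": -1.3, "y": -1.9, "z": 15, "rx": 0, "ry": 0, "rz": 0, "fingers": 5},
    {"x": -1.3, "y": -1.9, "z": 15, "rx": 0, "ry": 0, "rz": 0, "fingers": 5}
  ]
}}

```text
time_s: 15.68
position: [510.7, 87.8, 112.3]
ee_rot: [[0.972, 0.234, -0.0], [0.234, -0.972, -0.0], [-0.0, 0.0, -1.0]]
wrist_force: [0.3, -0.2, -1.4]
finger_gap: 12.9
```

```bash
python3 - <<'E'
from h import *
o=sensors.get_obs(); print(o['position'],o['wrist_force'],delta((511.05,87.35,112)))
c=cam('wrist','p1'); yaw=np.radians(13.5); R=np.array([[np.cos(yaw),-np.sin(yaw)],[np.sin(yaw),np.cos(yaw)]])
w=ray(c,49,44.5,61); n=ray(c,27,40,80); print(w,n,R.T@(n-w)[:2])
E
```

```text
[510.69705933  87.83510728 112.29210471] [ 0.26570367 -0.17575483 -1.36831316] [0.22979873 0.55415511 0.29210615]
[581.72772856 216.9575744   61.        ] [581.17349997 215.53846269  80.        ] [-0.87020026 -1.25051944]
```

>>> {"api": "send_rows", "payload": {
  "motion": [
    {"x": 0.2, "y": 0.3, "z": 3, "rx": 0, "ry": 0, "rz": 0, "fingers": 5},
    {"x": 0.2, "y": 0.3, "z": 5, "rx": 0, "ry": 0, "rz": 0, "fingers": 5},
    {"x": 0.2, "y": 0.3, "z": 7, "rx": 0, "ry": 0, "rz": 0, "fingers": 5},
    {"x": 0.2, "y": 0.3, "z": 8, "rx": 0, "ry": 0, "rz": 0, "fingers": 5},
    {"x": 0.2, "y": 0.3, "z": 9, "rx": 0, "ry": 0, "rz": 0, "fingers": 5},
    {"x": 0.2, "y": 0.3, "z": 9, "rx": 0, "ry": 0, "rz": 0, "fingers": 5}
  ]
}}

```text
time_s: 16.42
position: [510.9, 87.6, 103.3]
ee_rot: [[0.972, 0.234, -0.0], [0.234, -0.972, 0.0], [-0.0, -0.0, -1.0]]
wrist_force: [0.5, 0.1, -1.2]
finger_gap: 13.1
```

>>> {"api": "send_rows", "payload": {
  "motion": [
    {"x": 0, "y": 0, "z": 2, "rx": 0, "ry": 0, "rz": 0, "fingers": 5},
    {"x": 0, "y": 0, "z": 4, "rx": 0, "ry": 0, "rz": 0, "fingers": 5},
    {"x": 0, "y": 0, "z": 5, "rx": 0, "ry": 0, "rz": 0, "fingers": 5},
    {"x": 0, "y": 0, "z": 5, "rx": 0, "ry": 0, "rz": 0, "fingers": 5}
  ]
}}

```text
time_s: 16.92
position: [510.9, 87.5, 98.2]
ee_rot: [[0.972, 0.234, -0.0], [0.234, -0.972, -0.0], [-0.0, -0.0, -1.0]]
wrist_force: [-0.1, 0.2, -1.7]
finger_gap: 13.1
```

>>> {"api": "send_rows", "payload": {
  "motion": [
    {"x": 0, "y": 0, "z": 2, "rx": 0, "ry": 0, "rz": 0, "fingers": 5},
    {"x": 0, "y": 0, "z": 4, "rx": 0, "ry": 0, "rz": 0, "fingers": 5},
    {"x": 0, "y": 0, "z": 6, "rx": 0, "ry": 0, "rz": 0, "fingers": 5},
    {"x": 0, "y": 0, "z": 7, "rx": 0, "ry": 0, "rz": 0, "fingers": 5},
    {"x": 0, "y": 0, "z": 7, "rx": 0, "ry": 0, "rz": 0, "fingers": 5}
  ]
}}

```text
time_s: 17.55
position: [511.0, 87.6, 91.5]
ee_rot: [[0.972, 0.234, 0.0], [0.234, -0.972, 0.0], [0.0, 0.0, -1.0]]
wrist_force: [-0.5, 0.3, 3.0]
finger_gap: 12.9
```

>>> {"api": "send_rows", "payload": {
  "motion": [
    {"x": 0, "y": 0, "z": 1, "rx": 0, "ry": 0, "rz": 0, "fingers": 5},
    {"x": 0, "y": 0, "z": 2, "rx": 0, "ry": 0, "rz": 0, "fingers": 5},
    {"x": 0, "y": 0, "z": 3, "rx": 0, "ry": 0, "rz": 0, "fingers": 5},
    {"x": 0, "y": 0, "z": 3, "rx": 0, "ry": 0, "rz": 0, "fingers": 5},
    {"x": 0, "y": 0, "z": 3, "rx": 0, "ry": 0, "rz": 0, "fingers": 5}
  ]
}}

```text
time_s: 18.18
position: [511.0, 87.6, 88.6]
ee_rot: [[0.972, 0.234, 0.0], [0.234, -0.972, 0.0], [0.0, -0.0, -1.0]]
wrist_force: [-1.7, 0.6, 6.0]
finger_gap: 13.1
```

Contact is close to flush (about 7.6 N with the block's weight added back). I'll press a bit further.

>>> {"api": "send_rows", "payload": {
  "motion": [
    {"x": 0, "y": 0, "z": 0.7, "rx": 0, "ry": 0, "rz": 0, "fingers": 5},
    {"x": 0, "y": 0, "z": 1.4, "rx": 0, "ry": 0, "rz": 0, "fingers": 5},
    {"x": 0, "y": 0, "z": 1.4, "rx": 0, "ry": 0, "rz": 0, "fingers": 5},
    {"x": 0, "y": 0, "z": 1.4, "rx": 0, "ry": 0, "rz": 0, "fingers": 5}
  ]
}}

```text
time_s: 18.68
position: [510.9, 87.6, 88.5]
ee_rot: [[0.972, 0.234, 0.001], [0.234, -0.972, 0.0], [0.001, 0.0, -1.0]]
wrist_force: [-5.4, -0.4, 16.1]
finger_gap: 12.8
```

>>> {"api": "send_rows", "payload": {
  "motion": [
    {"x": 0, "y": 0, "z": 0.2, "rx": 0, "ry": 0, "rz": 0, "fingers": 5},
    {"x": 0, "y": 0, "z": 0.2, "rx": 0, "ry": 0, "rz": 0, "fingers": 5},
    {"x": 0, "y": 0, "z": 0.2, "rx": 0, "ry": 0, "rz": 0, "fingers": 5},
    {"x": 0, "y": 0, "z": 0.2, "rx": 0, "ry": 0, "rz": 0, "fingers": 5}
  ]
}}

```text
time_s: 19.18
position: [510.9, 87.6, 88.5]
ee_rot: [[0.972, 0.234, 0.001], [0.234, -0.972, 0.0], [0.001, 0.0, -1.0]]
wrist_force: [-5.1, 0.0, 19.2]
finger_gap: 13.1
```

```bash
python3 - <<'E'
from h import *
snap('wrist','f1');snap('scene','f1s')
o=sensors.get_obs(); q=o['ee_rot'];print(o['time_s'],o['position'],np.degrees(np.arctan2(q[1,0],q[0,0])),o['wrist_force'],o['wrist_torque'],o['finger_gap'])
cv2.imwrite('pics/f1sz.png',cv2.resize(load('f1s')['im'][120:240,220:360],None,fx=5,fy=5,interpolation=cv2.INTER_CUBIC))
E
```

```text
19.275 [510.93929189  87.59400362  88.49141909] 13.514388357074528 [-5.35034665 -0.12116286 19.78960472] [-0.09385657  0.8472862   0.02040625] 12.684246726386545
```

View pics/f1.png

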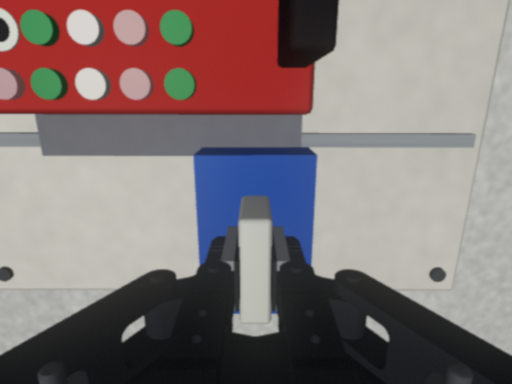

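View pics/f1sz.png

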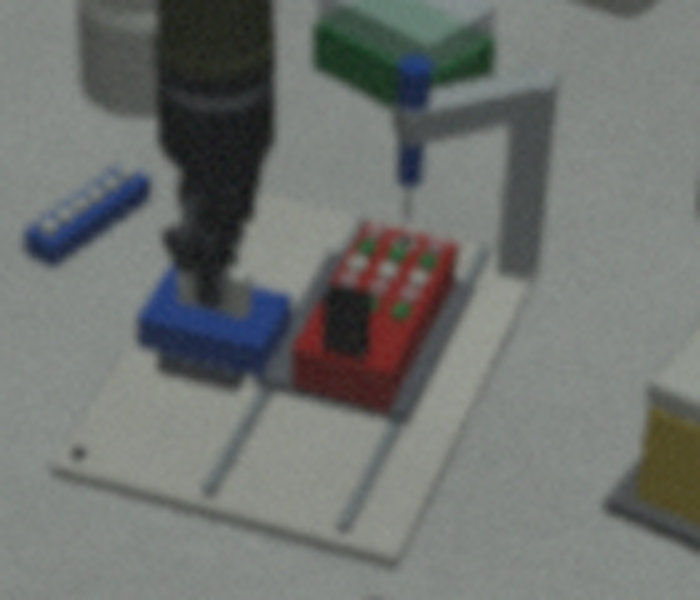

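The block sits square on the grey seat. Its position in the grip is unchanged at (195–316,150), and the needle tip stands over the well row. Handing in.

```bash
python3 -c "
from h import *
print(order.close_job())"
```

```text
the job is handed in; nothing more can be done
None
```

The job is done and handed in at about 19.3 s. The rack is in place, and the arm is still gripping the block and holding it down.

- **Rack:** I slid it by its handle about 93 mm, looked, regripped, and moved it about 1.5 mm more. The views disagree slightly on how far the needle is from the well along the rails:
  - From the wrist camera's depth readings before the nudge, I worked out that the well would end within about 0.5 mm of the needle.
  - A later, more oblique view read 1.25 mm, part of it the needle's own thickness.
  - Across the rails, which the rack cannot correct, the views differ by about 0.6–0.9 mm.
- **Block:** It dropped onto the pin on the first straight descent, so I did not need to ease it about. Its underside passed 7 mm below the pin top with no contact force, then met the spring pad at the expected height.
- **Pressed down:** It stopped hard where the underside is level with the seat (30 mm above the bench). The last reading was about 20 N, against the roughly 8 N needed. The tool was turned 13.5°, matching the station. The wrist picture shows no slip in the grip. A sideways force of about 5 N remained.
- **Other things:** I saw no contact with the needle or the other items, but I did not measure the items again at the end.

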